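Close the leg clamp at its length mark

ROBOT

A 6-joint arm with a two-finger parallel gripper is mounted at the origin on the work surface. World frame = base frame: x ahead of the robot, y to its left, z up, the work surface at z = 0. Lengths are in m, angles in degrees, forces in N, time in s.
With the tool pointing down it reaches from about 0.35 to 0.875 m from the base axis. Payload 4.2 kg.
Tool frame: the origin (TCP) lies midway between the tips of the shut fingers; the grasp point (between the pads) lies 19 mm behind it; z points along the fingers, y is the line along which they close (so a half turn about z gives the same grasp; the last joint's range is limited). The gripper opens to 87 mm and grips with 3 to 60 N. Pads are 19 mm wide; open, the fingers measure 117 mm over their backs; the gripper's body (75 mm by 190 mm) begins 51 mm behind the grasp point.
Start: joints at [-56.517, 22.042, 0.453, 0, -68.411, -14.817], TCP at [0.2, -0.592, 0.223] pointing down, gripper open.
Joint ranges: [-179.83, 179.83], [-69.29, 118.12], [-61.27, 80.66], [-181.25, 117.63], [-171.15, -9.14], [-177.46, 177.46]. Speed limits (degrees/s): [159.86, 159.86, 180, 180, 180, 180].

INTERFACE

Orientations are given as a 3x3 rotation matrix whose columns are the frame's x, y, z axes.
In Python, from station import sense, capture, camera_params, finish_job gives the robot as it stands.
- The arm moves only by the tool drive_tool, never from a script. Its argument "rows" is a list of rows, each an object of numbers: "tx", "ty", "tz": the shift along the tool's x, y, z in cm; "ax", "ay", "az": the turn, a rotation vector about the tool's x, y, z in rad; "claw": the finger opening in cm, from 0 to 8.7. In form: [{"tx": .., "ty": .., "tz": .., "ax": .., "ay": .., "az": .., "claw": ..}, ...]. A call has 1 to 10 rows; each row shifts and turns the commanded pose from where the row before left it, along the tool's axes as they then stand; what a row does not reach is not made up. A row lasts 1/12 s, in which the tool goes at most 41.7 mm and 7.16 degrees, less where a joint would pass 70% of its speed; a pose out of reach is approached as far as the arm can. A call with a gripper value outside its range is refused whole. The fingers move at their own pace and stop on an object; the grip force is fixed at half the most. Time passes only in rows, so rows that do not move let the fingers close. It gives the time, the measured TCP pose, the force, the opening and the grip force at its end, in the units of the state.
- sense(): the state, without advancing time (a new reading comes with each control period).
- capture(name): name is "scene" or "side" or "wrist"; returns (picture, depth): 480x640x3 uint8, red, green, blue; 480x640 float32, m along the optical axis (not along the pixel's ray), 0 where there is no reading.
- camera_params(name): a dict with "intrinsics" (3x3 intrinsics, pixels), "R" (3x3) and "t" (3): a world point X has camera coordinates R X + t; the wrist camera has in their place "tool_from_camera" (4x4, takes a point from camera to tool coordinates, whose origin is the TCP and whose axes are the flange's). Camera axes: x right, y down, z forward; pixel columns grow to the right and rows downward; lengths in m; the calibration is good to about 2 mm. A picture is of the moment at which its call begins: read the wrist's pose just before it. camera_params takes no time and is no camera call.
- finish_job(): hands the job in; it is judged then, once.
The state is a dict: "time_s": time; "joints": joint angles; "joint_velocities": joint speeds; "effort": joint torques, N m; "tcp_pos": TCP position; "ee_rot": TCP orientation; "wrist_force": force on the tool from outside, world axes, zero at the start; "moment": the same for the moment, N m; "gripper_width": opening from 0.0 (shut) to 1.0 (fully open); "gripper_force": force on a finger pad.
Only numpy, scipy, OpenCV 4.12 (cv2) and the standard library are available. Lean on these libraries where they do the work, as an engineer would, in place of code of your own. Each camera call takes 0.05 s, during which the arm holds its last target. There are 200 camera calls.

TASK

Take the telescopic leg by its head, turn it so that its nose faces the mark finger, draw it up until the nose is level with the finger, and only then, with the leg still held there, run the carriage up against the closing block at the end of its rail so that the block folds the clamp's cam lever fully closed. The locking screw is fitted afterwards, so finish while still holding the leg level with the mark and facing it. Leave the other things on the bench alone.

Things in the scene. Friction and masses are not known exactly. Their poses are not given: they have to be found in the camera images.
- rail: aluminium base plate 110 x 270 x 12 mm (x, y, z) fixed to the bench, origin under its centre, z up. A carriage runs along its y axis; the closing block stands at its +y end
- shuttle (a joint): travel (m) of the grey carriage (130 x 60 x 20 mm) along the rail's +y, 0 to 0.128, friction about 2 N. The leg's axis stands upright on the rail's centre line, at rail y = -0.075 + this value. The lever first meets the closing block at about 0.087 and is just fully closed at 0.120, where the folded lever stops the carriage hard. The carriage cannot lift or turn
- leg: telescopic leg, 0.25 kg: aluminium tube 22 mm in diameter, upright in a steel sleeve on the carriage (sleeve top 105 mm above the bench), with a grey plastic head on top. It slides up out of the sleeve by at most 75 mm, turns about its upright axis, and sinks back under its own weight if let go. The origin is on its axis, 20 mm below the head's underside; z up, x towards the nose
- leg_head (a point): centre of the leg's head, a block 40 x 24 x 38 mm (x, y, z) centred on the leg's axis; 144 mm above the bench at the start. Its axes are the leg's: the nose points along x; grip it across its 24 mm (y)
- nose_tip (a point): tip of the nose, a bar 6 x 6 mm standing out of the head along the leg's x, 41 mm from the axis and 13 mm below the head's centre
- leg_turn (a joint): turn of the leg about its upright axis (rad), anticlockwise from above; 0 when the nose points straight at the mark finger (the leg's x along the rail's x), range -0.3 to 1.2, friction 0.03 N m
- mark_tip (a point): tip of the mark finger, a 5 x 5 mm steel bar that points from the mark post towards the leg's axis and ends 48 mm from it on the rail's +x side; it rides with the carriage. The post (8 x 14 mm) stands 75 mm from the axis, its top 3 mm above the finger's middle. Its height differs from start to start: the nose begins 20 to 50 mm below it. Firmly clamped to the carriage (slips only above 40 N)
- lever (a joint): angle (rad) of the cam lever of the sleeve's clamp, 0.6 wide open, 0 closed (lying along the rail's x, parallel to the closing block's face). Dark steel bar 62 x 10 x 18 mm on the sleeve's +y side, 69 mm above the bench, its upright pivot at 28 mm on the -x and 32 mm on the +y side of the leg's axis; stiff, stays where it is left, takes about 4 to 8 N from the block
- lever_tip (a point): free end of the cam lever, 62 mm from its pivot
- stop_face (a point): middle of the white closing block's face that looks along the rail's -y, 70 mm above the bench; block 90 mm wide, its top 84 mm above the bench, fixed at rail y = +0.082
- bin_screws: bystander: grey open bin with screws, 160 x 100 x 65 mm, origin under its centre
- bin_pins: bystander: grey open bin with brass pins, 160 x 100 x 65 mm, origin under its centre
- jig_plate: bystander: aluminium jig plate 130 x 85 x 18 mm, origin under its centre
- driver: bystander: screwdriver lying on the bench
- spanner: bystander: spanner lying on the bench
- glue_bottle: bystander: small bottle 32 mm in diameter, 75 mm tall, on the robot's side of the rail, origin under its centre
- spare_head: bystander: loose spare head 40 x 24 x 38 mm with a nose, standing on the bench on the robot's side of the rail, origin under its centre

How it is judged (in metres and radians):
On the way:
1. the leg is held with its nose facing the mark finger and level with it, the lever still open (z of nose_tip in the frame of mark_tip between -0.004 and 0.004 m and value of joint leg_turn between -0.13 and 0.13 rad and contact force between the fingers and leg above 2 N and value of joint lever above 0.42 rad), for 0.15 s.
At the end, for the whole second after the job is handed in: the lever is within 0.1 rad of closed, the nose within 4 mm of the mark finger's height and the leg within 0.13 rad of facing it, at rest, and the fingers still hold the leg (contact over 2 N) (z of nose_tip in the frame of mark_tip between -0.004 and 0.004 m and value of joint leg_turn between -0.13 and 0.13 rad and contact force between the fingers and leg above 2 N and value of joint lever below 0.1 rad and linear speed of leg below 0.02 m/s); the arm keeps its last pose, push and grip.
It fails at once if the lever is folded while the leg is off its mark (more than 8 mm in height, or 0.25 rad) (value of joint lever below 0.35 rad and (z of nose_tip in the frame of mark_tip below -0.008 m or z of nose_tip in the frame of mark_tip above 0.008 m or value of joint leg_turn above 0.25 rad or value of joint leg_turn below -0.25 rad)).
It fails at once if a bystander is shifted by more than 25 mm (distance of any of bin_screws, bin_pins, jig_plate, driver, spanner, glue_bottle, spare_head from where it was at the start of the episode above 0.025 m).
It also fails if it takes over 38 s, if anything falls off the work surface, if the arm or the gripper's body presses on something with over 40 N, if the wrist force passes 120 N, or if a joint passes its speed limit or range.

## Working session

There is one attempt and no reset: what is moved stays moved. The work goes in short steps, Python scripts to look and compute and a tool call to move; the robot and the scene stay as the last step left them, time stands still between calls to the robot, and variables do not carry over. Pictures are saved under pics/ and viewed, at most 10 in all, crops included, and the job is handed in when it is done.

Besides the shell and the picture viewer there is one more tool, called after "Call:" as name([rows], argument=value, ...), one row to a line, values as JSON. drive_tool: Moves the arm, as the interface text tells. Its arguments: {"type":"object","properties":{"rows":{"type":"array"}},"required":["rows"]}

```bash
mkdir -p pics; cat > h.py <<'E'
import numpy as np, cv2
from station import sense, capture, camera_params, finish_job
def cam(name):
    p=camera_params(name); K=np.array(p["intrinsics"])
    if name=="wrist":
        s=sense(); T=np.array(p["tool_from_camera"]); R=np.array(s["ee_rot"]); t=np.array(s["tcp_pos"])
        return K, R@T[:3,:3], R@T[:3,3]+t
    R=np.array(p["R"]); return K, R.T, -R.T@np.array(p["t"])
def cloud(d,c):
    K,R,o=c; v,u=np.indices(d.shape)
    P=np.stack([(u-K[0,2])/K[0,0]*d,(v-K[1,2])/K[1,1]*d,d],-1)
    return P@R.T+o
def ray(u,v,z,c):
    K,R,o=c; r=R@np.array([(u-K[0,2])/K[0,0],(v-K[1,2])/K[1,1],1]); return o+r*(z-o[2])/r[2]
E
python3 - <<'E'
from h import *
for n in ["scene","side"]:
    c=cam(n); im,d=capture(n); cv2.imwrite(f"pics/{n}0.png",im[:,:,::-1]); np.savez(f"{n}0.npz",im=im,d=d)
    print(n,c[2].round(3),c[0][0,0])
E
```

```text
scene [ 1.165 -0.935  1.312] 591.32637865455
side [0.109 0.745 0.721] 439.1629646555967
```

View pics/scene0.png

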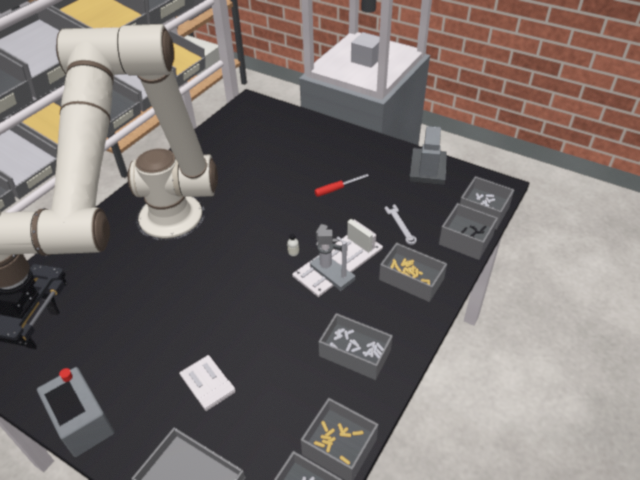

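View pics/side0.png

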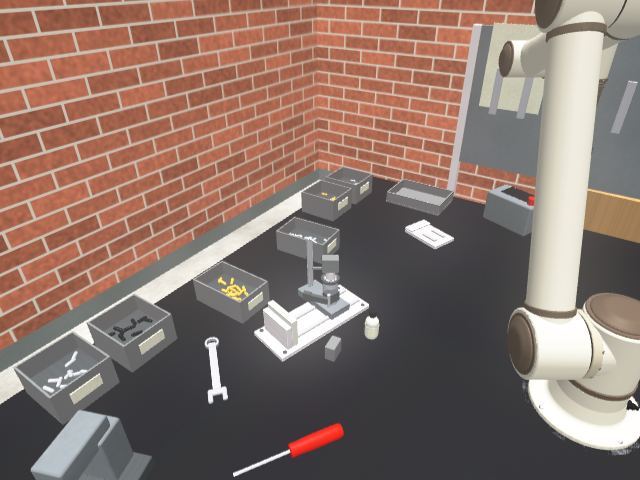

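Scene: rail at about (338,260), closing block (362,235), head (325,235), post (345,260). Side: block at (282,325), head (330,265), post (310,260), spare head (333,347), bottle (371,327). Next, measure from the depth.

```bash
python3 - <<'E'
from h import *
P={}
for n,b in [("scene",(285,210,390,300)),("side",(245,225,390,370))]:
    z=np.load(n+"0.npz"); c=cam(n); C=cloud(z["d"],c); x0,y0,x1,y1=b
    Q=C[y0:y1,x0:x1].reshape(-1,3); im=z["im"][y0:y1,x0:x1].reshape(-1,3).astype(int); P[n]=Q
    m=(abs(Q[:,2]-.012)<.005)&(im.sum(1)>450)
    r=cv2.minAreaRect((Q[m,:2]*1000).astype(np.float32)); print(n,"rail",m.sum(),r)
    for lo,hi in [(.075,.09),(.135,.17),(.17,.26)]:
        m=(Q[:,2]>lo)&(Q[:,2]<hi); print(lo,m.sum(), Q[m].mean(0).round(3),Q[m].min(0).round(3),Q[m].max(0).round(3))
    cv2.imwrite(f"pics/{n}c.png",cv2.resize(z["im"][y0:y1,x0:x1,::-1],None,fx=4,fy=4,interpolation=2))
a=cv2.imread("pics/scenec.png");b=cv2.imread("pics/sidec.png")
h=600; o=np.zeros((h,1000,3),np.uint8); o[:360,:420]=a[:360]; o[:580,420:1000]=b[:580]
cv2.imwrite("pics/both.png",cv2.resize(o,(800,480)))
E
```

```text
scene rail 994 ((564.5608520507812, 170.25929260253906), (408.1151428222656, 176.53482055664062), 74.03324127197266)
0.075 275 [0.589 0.132 0.082] [0.435 0.018 0.075] [0.644 0.206 0.09 ]
0.135 239 [0.576 0.039 0.155] [0.538 0.017 0.136] [0.638 0.064 0.169]
0.17 41 [0.625 0.028 0.178] [0.576 0.019 0.17 ] [0.637 0.047 0.185]
side rail 2040 ((533.925537109375, 111.11051940917969), (272.18731689453125, 198.47921752929688), 74.36005401611328)
0.075 543 [0.578 0.131 0.081] [0.433 0.026 0.075] [0.642 0.206 0.09 ]
0.135 328 [0.574 0.05  0.153] [0.537 0.023 0.135] [0.64  0.071 0.17 ]
0.17 46 [0.626 0.034 0.177] [0.607 0.025 0.17 ] [0.639 0.038 0.181]
```

View pics/both.png

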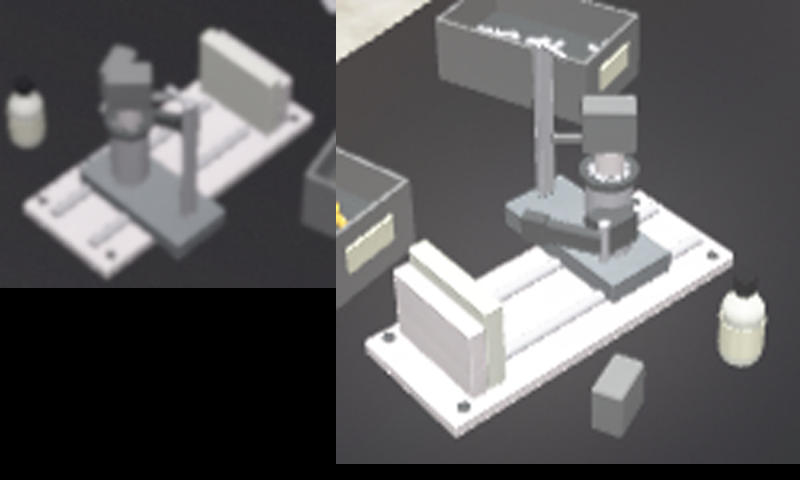

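The crop shows the post and finger on the far (+x) side, the head with its nose turned away, the lever open, and the block at the near end of the rail. Next I fit each part.

```bash
cat >> h.py <<'E'
def rect(P2):
    (cx,cy),(w,h),a=cv2.minAreaRect((P2*1000).astype(np.float32)); return np.round([cx,cy,w,h,a],1)
E
python3 - <<'E'
from h import *
for n,b in [("scene",(285,210,390,300)),("side",(245,225,390,370))]:
    z=np.load(n+"0.npz"); c=cam(n); C=cloud(z["d"],c); x0,y0,x1,y1=b
    C=C[y0:y1,x0:x1]; im=z["im"][y0:y1,x0:x1].astype(int)
    def comp(m):
        k,l,s,_=cv2.connectedComponentsWithStats(m.astype(np.uint8)); i=1+np.argmax(s[1:,4]); return C[l==i]
    m=(abs(C[...,2]-.012)<.005)&(im.sum(2)>450); print(n,"rail",rect(comp(m)[:,:2]))
    q=comp((abs(C[...,2]-.084)<.004)&(C[...,1]>.1)); print("block top",len(q),np.median(q[:,2]).round(4),rect(q[:,:2]))
    q=comp((abs(C[...,2]-.163)<.004)&(C[...,0]<.6)); print("head top",len(q),np.median(q[:,2]).round(4),rect(q[:,:2]))
    m=(C[...,0]>.6)&(C[...,2]>.1)&(C[...,1]<.08); q=C[m]; print("post z",np.sort(q[:,2])[-12:].round(3),np.median(q,0).round(3))
    m=(C[...,0]>.585)&(C[...,0]<.612)&(C[...,2]>.13)&(C[...,1]<.08); q=C[m]; print("finger",len(q),np.median(q,0).round(3), np.percentile(q[:,2],[10,90]).round(3) if len(q) else 0)
    g=C[(C[...,2]>.02)&(C[...,0]<.52)]; print("near objs",rect(g[g[:,1]<.1][:,:2]),rect(g[g[:,1]>.1][:,:2]))
E
```

```text
scene rail [544.2  -5.3  64.1 118.7  70.4]
block top 112 0.0845 [598.8 184.4  25.4  91.9  73.4]
head top 94 0.1629 [560.9  45.2  39.3  28.7  35. ]
post z [1.312 1.312 1.312 1.312 1.312 1.312 1.312 1.312 1.312 1.312 1.312 1.312] [0.634 0.023 0.168]
finger 14 [0.593 0.061 0.137] [0.133 0.182]
near objs [483.1  39.7  50.5 124.1  53.6] [477.2 164.6  26.   48.7  10. ]
side rail [573.1  99.9 273.  113.5  75.1]
block top 219 0.0828 [597.3 187.2  17.6  93.3  74.9]
head top 103 0.162 [559.4  51.1  36.6  24.6  33.7]
post z [0.178 0.178 0.178 0.179 0.179 0.179 0.179 0.179 0.18  0.18  0.18  0.181] [0.63  0.034 0.147]
finger 16 [0.591 0.067 0.134] [0.131 0.178]
near objs [480.3  48.   49.2 130.1  53.8] [305.3 450.5  31.9 708.1  31.1]
```

```bash
cat >> h.py <<'E'
def go(p,yaw_y=None):
    "tool-frame shift (cm) and turn to reach p, tool y at world yaw (deg), tool down"
    s=sense(); R=np.array(s["ee_rot"]); t=R.T@(np.array(p)-np.array(s["tcp_pos"]))*100
    a=None
    if yaw_y is not None:
        y=np.radians(yaw_y); Y=np.array([np.cos(y),np.sin(y),0]); Z=np.array([0,0,-1.]); X=np.cross(Y,Z)
        a=cv2.Rodrigues(R.T@np.stack([X,Y,Z],1))[0].ravel().round(3)
    print("shift cm",t.round(2),"turn",a,"now",np.round(s["tcp_pos"],4),"t",s["time_s"])
E
python3 - <<'E'
from h import *
s=sense(); print(np.round(s["ee_rot"],3),s["joints"],s["wrist_force"])
go([.56,.048,.33],125);go([.56,.048,.33],-55)
p=camera_params("wrist"); print(np.round(p["tool_from_camera"],3),p["intrinsics"])
E
```

```text
[[-0.947 -0.32  -0.001]
 [-0.32   0.947  0.002]
 [ 0.     0.002 -1.   ]] [-5.65157890e+01  2.20868122e+01  3.88208617e-01 -2.41749205e-02
 -6.84090702e+01 -1.48186464e+01] [0.6026466  0.19058349 0.04201269]
shift cm [-54.58  49.1  -10.75] turn [ 0.002  0.    -0.285] now [ 0.1999 -0.5916  0.2216] t 0.1
shift cm [-54.58  49.1  -10.75] turn [ 0.    -0.003  2.856] now [ 0.1999 -0.5916  0.2216] t 0.1
[[ 0.002 -0.956 -0.293  0.081]
 [ 1.     0.001  0.001  0.001]
 [-0.001 -0.293  0.956 -0.162]
 [ 0.     0.     0.     1.   ]] [[400.14028926   0.         318.3808704 ]
 [  0.         400.14028926 236.76959948]
 [  0.           0.           1.        ]]
```

Call:
drive_tool([
  {"tz": -3.6,"az": -0.095},
  {"tz": -3.6,"az": -0.095},
  {"tz": -3.6,"az": -0.095},
  {},
])

```text
invalid input at $.rows[0]: expected keys tx, ty, tz, ax, ay, az, claw
```

```bash
python3 -c "
from h import *
go([.56,.048,.33],125)"
```

```text
shift cm [-54.58  49.1  -10.75] turn [ 0.002  0.    -0.285] now [ 0.1999 -0.5916  0.2216] t 0.1
```

Call:
drive_tool([
  {"tx": 0,"ty": 0,"tz": -3.6,"ax": 0,"ay": 0,"az": -0.095,"claw": 8.7},
  {"tx": 0,"ty": 0,"tz": -3.6,"ax": 0,"ay": 0,"az": -0.095,"claw": 8.7},
  {"tx": 0,"ty": 0,"tz": -3.6,"ax": 0,"ay": 0,"az": -0.095,"claw": 8.7},
  {"tx": -3.31,"ty": 1.59,"tz": 0,"ax": 0,"ay": 0,"az": 0,"claw": 8.7},
  {"tx": -3.31,"ty": 1.59,"tz": 0,"ax": 0,"ay": 0,"az": 0,"claw": 8.7},
  {"tx": -3.31,"ty": 1.59,"tz": 0,"ax": 0,"ay": 0,"az": 0,"claw": 8.7},
  {"tx": -3.31,"ty": 1.59,"tz": 0,"ax": 0,"ay": 0,"az": 0,"claw": 8.7},
  {"tx": -3.31,"ty": 1.59,"tz": 0,"ax": 0,"ay": 0,"az": 0,"claw": 8.7},
  {"tx": -3.31,"ty": 1.59,"tz": 0,"ax": 0,"ay": 0,"az": 0,"claw": 8.7},
  {"tx": -3.31,"ty": 1.59,"tz": 0,"ax": 0,"ay": 0,"az": 0,"claw": 8.7},
])

```text
time_s: 0.93
tcp_pos: [0.3263, -0.3662, 0.3302]
ee_rot: [[-0.819, -0.573, -0.0], [-0.573, 0.819, 0.001], [-0.0, 0.001, -1.0]]
wrist_force: [0.7, 0.2, 0.2]
gripper_width: 1.0
gripper_force: 0.0
```

Call:
drive_tool([
  {"tx": -3.31,"ty": 1.59,"tz": 0,"ax": 0,"ay": 0,"az": 0,"claw": 8.7},
  {"tx": -3.31,"ty": 1.59,"tz": 0,"ax": 0,"ay": 0,"az": 0,"claw": 8.7},
  {"tx": -3.31,"ty": 1.59,"tz": 0,"ax": 0,"ay": 0,"az": 0,"claw": 8.7},
  {"tx": -3.31,"ty": 1.59,"tz": 0,"ax": 0,"ay": 0,"az": 0,"claw": 8.7},
  {"tx": -3.31,"ty": 1.59,"tz": 0,"ax": 0,"ay": 0,"az": 0,"claw": 8.7},
  {"tx": -3.31,"ty": 1.59,"tz": 0,"ax": 0,"ay": 0,"az": 0,"claw": 8.7},
  {"tx": -3.31,"ty": 1.59,"tz": 0,"ax": 0,"ay": 0,"az": 0,"claw": 8.7},
  {"tx": -3.31,"ty": 1.59,"tz": 0,"ax": 0,"ay": 0,"az": 0,"claw": 8.7},
  {"tx": -3.31,"ty": 1.59,"tz": 0,"ax": 0,"ay": 0,"az": 0,"claw": 8.7},
  {"tx": -3.31,"ty": 1.59,"tz": 0,"ax": 0,"ay": 0,"az": 0,"claw": 8.7},
])

```text
time_s: 1.77
tcp_pos: [0.5062, -0.0461, 0.3303]
ee_rot: [[-0.819, -0.574, -0.001], [-0.574, 0.819, 0.0], [0.0, 0.0, -1.0]]
wrist_force: [0.8, -1.2, 0.3]
gripper_width: 1.004
gripper_force: 0.0
```

Call:
drive_tool([
  {"tx": -3.31,"ty": 1.59,"tz": 0,"ax": 0,"ay": 0,"az": 0,"claw": 8.7},
  {"tx": -3.31,"ty": 1.59,"tz": 0,"ax": 0,"ay": 0,"az": 0,"claw": 8.7},
  {"tx": -3.31,"ty": 1.59,"tz": 0,"ax": 0,"ay": 0,"az": 0,"claw": 8.7},
  {"tx": 0,"ty": 0,"tz": 0,"ax": 0,"ay": 0,"az": 0,"claw": 8.7},
  {"tx": 0,"ty": 0,"tz": 0,"ax": 0,"ay": 0,"az": 0,"claw": 8.7},
])

```text
time_s: 2.18
tcp_pos: [0.5602, 0.0497, 0.329]
ee_rot: [[-0.818, -0.576, -0.003], [-0.576, 0.818, -0.001], [0.003, 0.001, -1.0]]
wrist_force: [0.1, -1.5, 0.2]
gripper_width: 1.002
gripper_force: 0.0
```

```bash
python3 - <<'E'
from h import *
go([.56,.048,.33],125)
c=cam("wrist"); im,d=capture("wrist"); cv2.imwrite("pics/w1.png",im[:,:,::-1])
C=cloud(d,c)
def comp(m):
    k,l,s,cc=cv2.connectedComponentsWithStats(m.astype(np.uint8)); i=1+np.argmax(s[1:,4]); return C[l==i],s[i]
B=np.hypot(C[...,0]-.56,C[...,1]-.048)
q,s=comp((abs(C[...,2]-.163)<.005)&(B<.035)&(d>0)); print("head",s,np.median(q[:,2]).round(4),rect(q[:,:2]))
m=(np.hypot(C[...,0]-.631,C[...,1]-.029)<.025)&(C[...,2]>.165)&(d>0); print(m.sum())
if m.sum(): q,s=comp(m); print("post",s,np.percentile(q[:,2],[10,50,90]).round(4),rect(q[:,:2]))
E
```

```text
shift cm [ 0.12 -0.13 -0.1 ] turn [ 0.001 -0.003  0.002] now [0.5602 0.0497 0.329 ] t 2.1833
head [ 303  187   31   47 1291] 0.1629 [557.7  48.8  40.4  23.9  32. ]
371
post [241 252  31  29 371] [0.1721 0.1794 0.1806] [620.3  31.4  14.2  27.8  77.8]
```

View pics/w1.png

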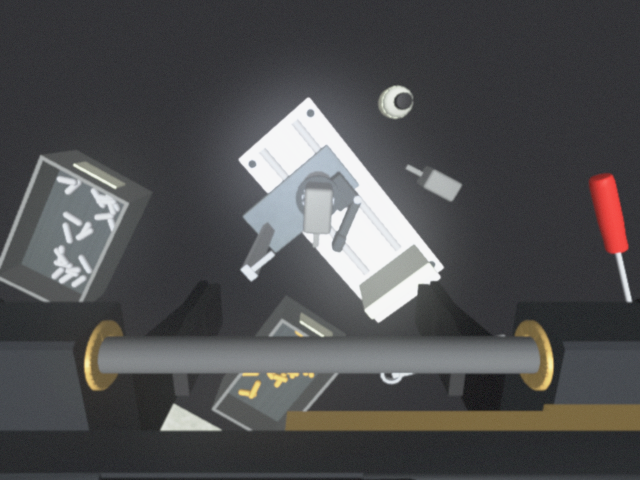

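Wrist view: head at (317,205) with the nose down at (317,240), post and finger at (258,255), block at (395,280). The head top measures z=0.163 and 40x24 mm, matching the given sizes. The post top is z=0.180, so the finger is at about 0.177. Next: descend to grip.

Call:
drive_tool([
  {"tx": 0.18,"ty": 0,"tz": 3.4,"ax": 0,"ay": 0,"az": 0.055,"claw": 8.7},
  {"tx": 0,"ty": 0,"tz": 3.4,"ax": 0,"ay": 0,"az": 0,"claw": 7},
  {"tx": 0,"ty": 0,"tz": 3.4,"ax": 0,"ay": 0,"az": 0,"claw": 7},
  {"tx": 0,"ty": 0,"tz": 3,"ax": 0,"ay": 0,"az": 0,"claw": 7},
  {"tx": 0,"ty": 0,"tz": 3,"ax": 0,"ay": 0,"az": 0,"claw": 7},
  {"tx": 0,"ty": 0,"tz": 2.5,"ax": 0,"ay": 0,"az": 0,"claw": 7},
  {"tx": 0,"ty": 0,"tz": 1.7,"ax": 0,"ay": 0,"az": 0,"claw": 7},
  {"tx": 0,"ty": 0,"tz": 0,"ax": 0,"ay": 0,"az": 0,"claw": 7},
  {"tx": 0,"ty": 0,"tz": 0,"ax": 0,"ay": 0,"az": 0,"claw": 7},
])

```text
time_s: 2.98
tcp_pos: [0.558, 0.0458, 0.1266]
ee_rot: [[-0.85, -0.527, -0.001], [-0.527, 0.85, -0.001], [0.001, -0.0, -1.0]]
wrist_force: [0.5, -0.5, 0.7]
gripper_width: 0.8
gripper_force: 0.0
```

```bash
python3 - <<'E'
from h import *
go([.5585,.049,.125],122)
im,d=capture("side"); c=cam("side")
cv2.imwrite("pics/s2.png",cv2.resize(im[210:360,230:400,::-1],None,fx=4,fy=4,interpolation=2))
E
```

```text
shift cm [-0.21  0.24  0.16] turn [-0.    -0.001 -0.004] now [0.558  0.0458 0.1266] t 2.9833
```

View pics/s2.png

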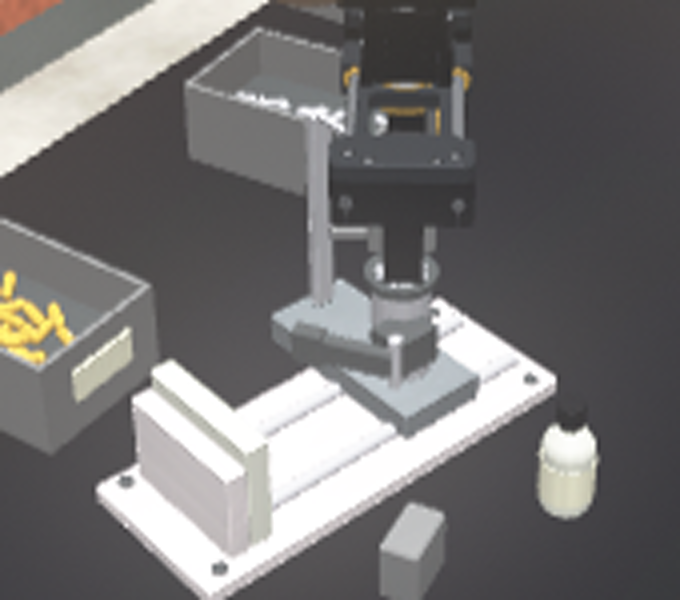

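The fingers straddle the head, with the near finger at (405,220) in front of it; everything else is clear. Next: correct the few mm and close.

Call:
drive_tool([
  {"tx": -0.2,"ty": 0.2,"tz": 0.15,"ax": 0,"ay": 0,"az": 0,"claw": 7},
  {"tx": 0,"ty": 0,"tz": 0,"ax": 0,"ay": 0,"az": 0,"claw": 3.5},
  {"tx": 0,"ty": 0,"tz": 0,"ax": 0,"ay": 0,"az": 0,"claw": 2.0},
  {"tx": 0,"ty": 0,"tz": 0,"ax": 0,"ay": 0,"az": 0,"claw": 1.5},
  {"tx": 0,"ty": 0,"tz": 0,"ax": 0,"ay": 0,"az": 0,"claw": 1.5},
  {"tx": 0,"ty": 0,"tz": 0,"ax": 0,"ay": 0,"az": 0,"claw": 1.5},
  {"tx": 0,"ty": 0,"tz": 0,"ax": 0,"ay": 0,"az": 0,"claw": 1.5},
])

```text
time_s: 3.62
tcp_pos: [0.5592, 0.0498, 0.1252]
ee_rot: [[-0.849, -0.528, 0.0], [-0.528, 0.849, 0.0], [-0.0, -0.0, -1.0]]
wrist_force: [0.3, -0.9, 0.5]
gripper_width: 0.439
gripper_force: 0.0
```

Call:
drive_tool([
  {"tx": 0,"ty": 0,"tz": 0,"ax": 0,"ay": 0,"az": 0,"claw": 1.5},
  {"tx": 0,"ty": 0,"tz": 0,"ax": 0,"ay": 0,"az": 0,"claw": 1.5},
  {"tx": 0,"ty": 0,"tz": 0,"ax": 0,"ay": 0,"az": 0,"claw": 1.5},
  {"tx": 0,"ty": 0,"tz": 0,"ax": 0,"ay": 0,"az": 0,"claw": 1.5},
  {"tx": 0,"ty": 0,"tz": 0,"ax": 0,"ay": 0,"az": 0,"claw": 1.5},
  {"tx": 0,"ty": 0,"tz": 0,"ax": 0,"ay": 0,"az": 0,"claw": 1.5},
])

```text
time_s: 4.12
tcp_pos: [0.5601, 0.0497, 0.1251]
ee_rot: [[-0.849, -0.528, 0.002], [-0.528, 0.849, -0.0], [-0.001, -0.001, -1.0]]
wrist_force: [4.4, -3.3, -2.8]
gripper_width: 0.274
gripper_force: 30.0
```

Call:
drive_tool([
  {"tx": 0,"ty": 0,"tz": 0,"ax": 0,"ay": 0,"az": 0.1,"claw": 1.5},
  {"tx": 0,"ty": 0,"tz": 0,"ax": 0,"ay": 0,"az": 0.1,"claw": 1.5},
  {"tx": 0,"ty": 0,"tz": 0,"ax": 0,"ay": 0,"az": 0.1,"claw": 1.5},
  {"tx": 0,"ty": 0,"tz": 0,"ax": 0,"ay": 0,"az": 0.1,"claw": 1.5},
  {"tx": 0,"ty": 0,"tz": 0,"ax": 0,"ay": 0,"az": 0.1,"claw": 1.5},
  {"tx": 0,"ty": 0,"tz": 0,"ax": 0,"ay": 0,"az": 0.1,"claw": 1.5},
  {"tx": 0,"ty": 0,"tz": 0,"ax": 0,"ay": 0,"az": 0.1,"claw": 1.5},
  {"tx": 0,"ty": 0,"tz": 0,"ax": 0,"ay": 0,"az": 0.127,"claw": 1.5},
  {"tx": 0,"ty": 0,"tz": 0,"ax": 0,"ay": 0,"az": 0,"claw": 1.5},
  {"tx": 0,"ty": 0,"tz": 0,"ax": 0,"ay": 0,"az": 0,"claw": 1.5},
])

```text
time_s: 4.95
tcp_pos: [0.5605, 0.0495, 0.1253]
ee_rot: [[-0.964, 0.266, 0.003], [0.266, 0.964, -0.0], [-0.003, 0.0, -1.0]]
wrist_force: [5.1, -3.3, -3.3]
gripper_width: 0.268
gripper_force: 30.0
```

Call:
drive_tool([
  {"tx": 0,"ty": 0,"tz": -0.8,"ax": 0,"ay": 0,"az": 0,"claw": 1.5},
  {"tx": 0,"ty": 0,"tz": -0.8,"ax": 0,"ay": 0,"az": 0,"claw": 1.5},
  {"tx": 0,"ty": 0,"tz": -0.8,"ax": 0,"ay": 0,"az": 0,"claw": 1.5},
  {"tx": 0,"ty": 0,"tz": -0.8,"ax": 0,"ay": 0,"az": 0,"claw": 1.5},
  {"tx": 0,"ty": 0,"tz": -0.8,"ax": 0,"ay": 0,"az": 0,"claw": 1.5},
  {"tx": 0,"ty": 0,"tz": -0.6,"ax": 0,"ay": 0,"az": 0,"claw": 1.5},
  {"tx": 0,"ty": 0,"tz": 0,"ax": 0,"ay": 0,"az": 0,"claw": 1.5},
  {"tx": 0,"ty": 0,"tz": 0,"ax": 0,"ay": 0,"az": 0,"claw": 1.5},
  {"tx": 0,"ty": 0,"tz": 0,"ax": 0,"ay": 0,"az": 0,"claw": 1.5},
])

```text
time_s: 5.7
tcp_pos: [0.5604, 0.0495, 0.1714]
ee_rot: [[-0.964, 0.266, 0.003], [0.266, 0.964, -0.0], [-0.003, 0.001, -1.0]]
wrist_force: [5.1, -4.2, -2.5]
gripper_width: 0.274
gripper_force: 30.0
```

```bash
python3 - <<'E'
from h import *
a,_=capture("side"); b,_=capture("scene"); w,d=capture("wrist"); c=cam("wrist"); C=cloud(d,c); np.savez("w3.npz",im=w,d=d)
o=np.hstack([cv2.resize(a[220:320,270:370],(400,400),interpolation=2),cv2.resize(b[200:300,290:390],(400,400),interpolation=2)])
cv2.imwrite("pics/sb3.png",o[:,:,::-1]); cv2.imwrite("pics/w3.png",w[:,:,::-1])
go([.56,.05,.171],74.5)
E
```

```text
shift cm [0.06 0.03 0.03] turn [0.    0.003 0.001] now [0.5604 0.0495 0.1713] t 5.85
```

View pics/sb3.png

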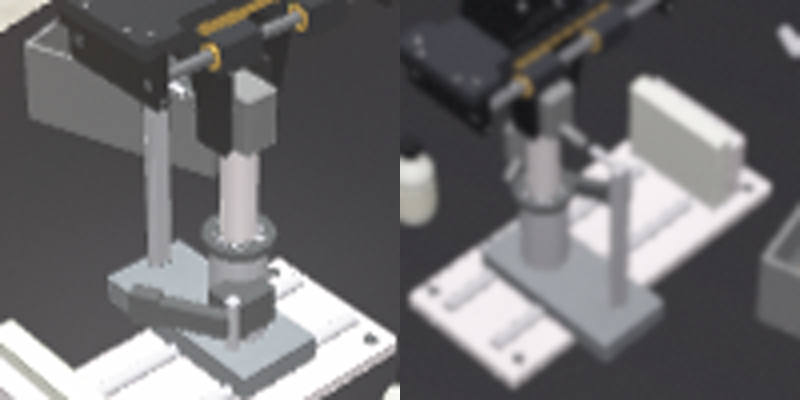

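View pics/w3.png

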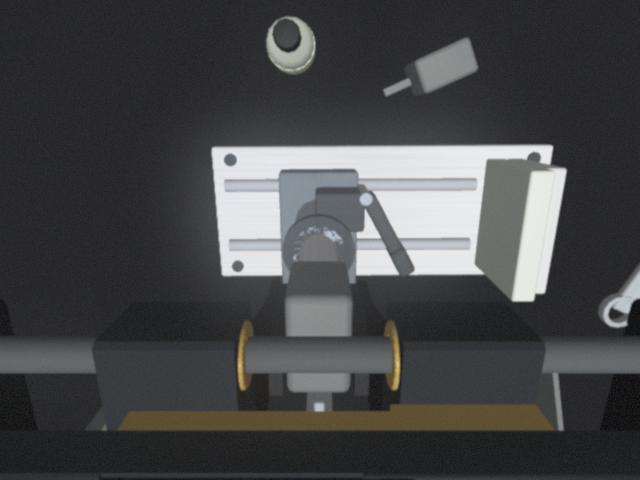

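Scene crop (right): nose (570,130) and finger (605,158) lie in line. Wrist view: the rail edges run level, so the heading matches the rail. Next: check the height with depth.

```bash
python3 - <<'E'
from h import *
ex=np.array([np.cos(np.radians(-15.5)),np.sin(np.radians(-15.5))]); ey=np.array([-ex[1],ex[0]]); ax=np.array([.5604,.0495])
for n in ["scene","scene","side"]:
    c=cam(n); im,d=capture(n); C=cloud(d,c); X=(C[...,:2]-ax)@ex; Y=(C[...,:2]-ax)@ey; Z=C[...,2]
    for nm,lo,hi in [("nose",.024,.040),("finger",.050,.068),("post",.070,.082)]:
        m=(X>lo)&(X<hi)&(abs(Y)<.012)&(Z>.155)&(Z<.2); q=Z[m]
        if m.sum(): print(n,nm,m.sum(),"z",np.percentile(q,[5,25,50,75,95]).round(4),"Y",np.median(Y[m]).round(4))
    m=(abs(X)<.02)&(abs(Y)<.013)&(Z>.15)&(Z<.23); q=Z[m]; print(n,"head",m.sum(),np.percentile(q,[5,50,95]).round(4))
E
```

```text
scene nose 14 z [0.1767 0.1795 0.1815 0.1827 0.1865] Y -0.0021
scene finger 11 z [0.1731 0.1789 0.1802 0.1809 0.1838] Y -0.0
scene post 52 z [0.1555 0.1636 0.172  0.179  0.1834] Y -0.0031
scene head 105 [0.1534 0.191  0.2131]
scene nose 14 z [0.1757 0.1764 0.1797 0.1814 0.1837] Y -0.0008
scene finger 12 z [0.1766 0.1776 0.1782 0.1808 0.1837] Y -0.001
scene post 50 z [0.1572 0.1648 0.1724 0.179  0.1828] Y -0.002
scene head 104 [0.1529 0.1908 0.2133]
side nose 3 z [0.1764 0.1768 0.1773 0.1785 0.1794] Y 0.0034
side finger 10 z [0.174  0.1756 0.177  0.1783 0.1795] Y 0.0034
side post 2 z [0.1569 0.157  0.1571 0.1571 0.1572] Y 0.0095
side head 215 [0.1528 0.1936 0.2112]
```

The nose is level with the finger to within about 1 mm, and has been held there with the lever open. Next: run the carriage along +y (tool y).

Call:
drive_tool([
  {"tx": 0,"ty": 0.4,"tz": 0,"ax": 0,"ay": 0,"az": 0,"claw": 1.5},
  {"tx": 0,"ty": 0.6,"tz": 0,"ax": 0,"ay": 0,"az": 0,"claw": 1.5},
  {"tx": 0,"ty": 0.6,"tz": 0,"ax": 0,"ay": 0,"az": 0,"claw": 1.5},
  {"tx": 0,"ty": 0.6,"tz": 0,"ax": 0,"ay": 0,"az": 0,"claw": 1.5},
  {"tx": 0,"ty": 0.6,"tz": 0,"ax": 0,"ay": 0,"az": 0,"claw": 1.5},
  {"tx": 0,"ty": 0.6,"tz": 0,"ax": 0,"ay": 0,"az": 0,"claw": 1.5},
  {"tx": 0,"ty": 0.6,"tz": 0,"ax": 0,"ay": 0,"az": 0,"claw": 1.5},
  {"tx": 0,"ty": 0.6,"tz": 0,"ax": 0,"ay": 0,"az": 0,"claw": 1.5},
  {"tx": 0,"ty": 0.4,"tz": 0,"ax": 0,"ay": 0,"az": 0,"claw": 1.5},
  {"tx": 0,"ty": 0,"tz": 0,"ax": 0,"ay": 0,"az": 0,"claw": 1.5},
])

```text
time_s: 6.83
tcp_pos: [0.5737, 0.0985, 0.1709]
ee_rot: [[-0.964, 0.266, 0.002], [0.266, 0.964, 0.0], [-0.002, 0.001, -1.0]]
wrist_force: [5.7, -1.4, -3.0]
gripper_width: 0.273
gripper_force: 30.0
```

```bash
cat > chk.py <<'E'
from h import *
s=sense(); ex=np.array([np.cos(np.radians(-15.5)),np.sin(np.radians(-15.5))]); ey=np.array([-ex[1],ex[0]]); ax=np.array(s["tcp_pos"][:2])
print(s["time_s"],s["tcp_pos"],np.round(s["wrist_force"],1),"along y",np.dot(s["wrist_force"][:2],ey).round(1))
for n in ["scene","side"]:
    c=cam(n); im,d=capture(n); C=cloud(d,c); X=(C[...,:2]-ax)@ex; Y=(C[...,:2]-ax)@ey; Z=C[...,2]
    for nm,lo,hi in [("nose",.024,.040),("finger",.050,.068)]:
        m=(X>lo)&(X<hi)&(abs(Y)<.014)&(Z>.155)&(Z<.2); q=Z[m]
        if m.sum(): print(n,nm,m.sum(),"z",np.median(q).round(4),"Y",np.median(Y[m]).round(4))
    m=(abs(X)<.05)&(Y>.02)&(Y<.16)&(abs(Z-.084)<.004)
    k,l,st,_=cv2.connectedComponentsWithStats(m.astype(np.uint8))
    q=l==1+np.argmax(st[1:,4]); print("block front edge Y from axis",np.percentile(Y[q],[5,50,95]).round(4))
E
python3 chk.py
```

```text
6.8333 [0.57367145 0.0984757  0.17093006] [ 5.7 -1.4 -3. ] along y 0.2
scene nose 14 z 0.1796 Y -0.0006
scene finger 12 z 0.1786 Y 0.0002
block front edge Y from axis [0.0788 0.0881 0.0959]
side nose 3 z 0.1776 Y 0.0045
side finger 10 z 0.1772 Y 0.0038
block front edge Y from axis [0.0851 0.0932 0.0992]
```

Call:
drive_tool([
  {"tx": 0,"ty": 0.4,"tz": 0,"ax": 0,"ay": 0,"az": 0,"claw": 1.5},
  {"tx": 0,"ty": 0.4,"tz": 0,"ax": 0,"ay": 0,"az": 0,"claw": 1.5},
  {"tx": 0,"ty": 0.4,"tz": 0,"ax": 0,"ay": 0,"az": 0,"claw": 1.5},
  {"tx": 0,"ty": 0.4,"tz": 0,"ax": 0,"ay": 0,"az": 0,"claw": 1.5},
  {"tx": 0,"ty": 0.4,"tz": 0,"ax": 0,"ay": 0,"az": 0,"claw": 1.5},
  {"tx": 0,"ty": 0.4,"tz": 0,"ax": 0,"ay": 0,"az": 0,"claw": 1.5},
  {"tx": 0,"ty": 0.3,"tz": 0,"ax": 0,"ay": 0,"az": 0,"claw": 1.5},
  {"tx": 0,"ty": 0.3,"tz": 0,"ax": 0,"ay": 0,"az": 0,"claw": 1.5},
  {"tx": 0,"ty": 0.2,"tz": 0,"ax": 0,"ay": 0,"az": 0,"claw": 1.5},
  {"tx": 0,"ty": 0.2,"tz": 0,"ax": 0,"ay": 0,"az": 0,"claw": 1.5},
])

```text
time_s: 7.77
tcp_pos: [0.5818, 0.129, 0.1707]
ee_rot: [[-0.964, 0.267, -0.0], [0.267, 0.964, -0.003], [-0.001, -0.003, -1.0]]
wrist_force: [5.2, -6.7, -2.0]
gripper_width: 0.275
gripper_force: 30.0
```

```bash
python3 chk.py
```

```text
7.7667 [0.58182552 0.12897687 0.17072432] [ 5.2 -6.7 -2. ] along y -5.1
scene nose 12 z 0.1809 Y -0.0027
scene finger 12 z 0.1794 Y -0.001
block front edge Y from axis [0.0346 0.0528 0.064 ]
side finger 12 z 0.1775 Y 0.0039
block front edge Y from axis [0.0531 0.0611 0.068 ]
```

Call:
drive_tool([
  {"tx": 0,"ty": 0.2,"tz": 0,"ax": 0,"ay": 0,"az": 0,"claw": 1.5},
  {"tx": 0,"ty": 0.2,"tz": 0,"ax": 0,"ay": 0,"az": 0,"claw": 1.5},
  {"tx": 0,"ty": 0.2,"tz": 0,"ax": 0,"ay": 0,"az": 0,"claw": 1.5},
  {"tx": 0,"ty": 0.2,"tz": 0,"ax": 0,"ay": 0,"az": 0,"claw": 1.5},
  {"tx": 0,"ty": 0.2,"tz": 0,"ax": 0,"ay": 0,"az": 0,"claw": 1.5},
])

```text
time_s: 8.28
tcp_pos: [0.5845, 0.1387, 0.1707]
ee_rot: [[-0.964, 0.267, -0.0], [0.267, 0.964, -0.003], [-0.0, -0.002, -1.0]]
wrist_force: [5.1, -6.4, -2.4]
gripper_width: 0.276
gripper_force: 30.0
```

Call:
drive_tool([
  {"tx": 0,"ty": 0.1,"tz": 0,"ax": 0,"ay": 0,"az": 0,"claw": 1.5},
  {"tx": 0,"ty": 0.1,"tz": 0,"ax": 0,"ay": 0,"az": 0,"claw": 1.5},
  {"tx": 0,"ty": 0.1,"tz": 0,"ax": 0,"ay": 0,"az": 0,"claw": 1.5},
])

```text
time_s: 8.53
tcp_pos: [0.5853, 0.1417, 0.1707]
ee_rot: [[-0.964, 0.267, -0.0], [0.267, 0.964, -0.002], [-0.0, -0.002, -1.0]]
wrist_force: [4.7, -6.9, -1.8]
gripper_width: 0.27
gripper_force: 30.0
```

Call:
drive_tool([
  {"tx": 0,"ty": 0.1,"tz": 0,"ax": 0,"ay": 0,"az": 0,"claw": 1.5},
  {"tx": 0,"ty": 0.1,"tz": 0,"ax": 0,"ay": 0,"az": 0,"claw": 1.5},
])

```text
time_s: 8.7
tcp_pos: [0.5853, 0.1419, 0.1706]
ee_rot: [[-0.964, 0.267, -0.002], [0.267, 0.964, -0.005], [0.001, -0.006, -1.0]]
wrist_force: [4.6, -13.8, -2.0]
gripper_width: 0.273
gripper_force: 30.1
```

Call:
drive_tool([
  {"tx": 0,"ty": 0.1,"tz": 0,"ax": 0,"ay": 0,"az": 0,"claw": 1.5},
  {"tx": 0,"ty": 0,"tz": 0,"ax": 0,"ay": 0,"az": 0,"claw": 1.5},
])

```text
time_s: 8.87
tcp_pos: [0.5852, 0.1419, 0.1704]
ee_rot: [[-0.964, 0.267, -0.003], [0.267, 0.964, -0.007], [0.001, -0.007, -1.0]]
wrist_force: [5.6, -14.5, -2.7]
gripper_width: 0.273
gripper_force: 30.1
```

```bash
python3 chk.py; python3 - <<'E'
from h import *
im,_=capture("wrist"); a,_=capture("side")
cv2.imwrite("pics/w5.png",np.hstack([cv2.resize(im[100:340,180:500],(400,300)),cv2.resize(a[240:340,240:373],(400,300),interpolation=2)])[:,:,::-1])
E
```

```text
8.8667 [0.58524972 0.14189015 0.17042437] [  5.6 -14.5  -2.7] along y -12.5
scene nose 13 z 0.178 Y -0.0007
scene finger 12 z 0.1801 Y -0.0012
block front edge Y from axis [0.0256 0.0404 0.0514]
side finger 10 z 0.1779 Y 0.0035
block front edge Y from axis [0.024  0.046  0.0548]
```

View pics/w5.png

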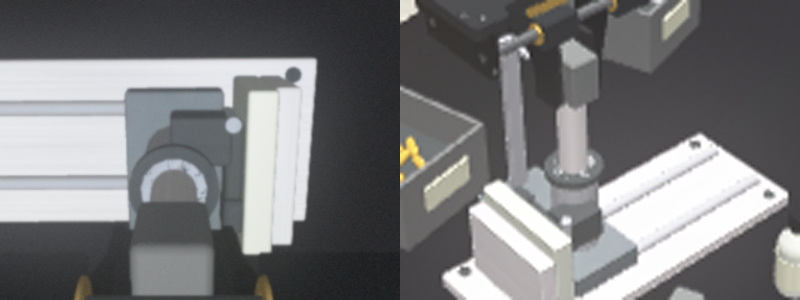

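The carriage stopped hard with the push risen to 12.5 N, after 95.7 mm of travel. In the wrist crop the lever at (235,180) lies parallel to the block face, so it is closed. Settle, then hand in.

Call:
drive_tool([
  {"tx": 0,"ty": 0,"tz": 0,"ax": 0,"ay": 0,"az": 0,"claw": 1.5},
  {"tx": 0,"ty": 0,"tz": 0,"ax": 0,"ay": 0,"az": 0,"claw": 1.5},
  {"tx": 0,"ty": 0,"tz": 0,"ax": 0,"ay": 0,"az": 0,"claw": 1.5},
  {"tx": 0,"ty": 0,"tz": 0,"ax": 0,"ay": 0,"az": 0,"claw": 1.5},
])

```text
time_s: 9.4
tcp_pos: [0.5852, 0.1419, 0.1704]
ee_rot: [[-0.964, 0.268, -0.003], [0.268, 0.964, -0.006], [0.001, -0.007, -1.0]]
wrist_force: [4.7, -13.7, -2.4]
gripper_width: 0.27
gripper_force: 30.1
```

```bash
python3 chk.py; python3 -c "
from h import *
print(finish_job())"
```

```text
9.4 [0.58524787 0.14186668 0.17039961] [  4.7 -13.7  -2.4] along y -11.9
scene nose 14 z 0.179 Y -0.0022
scene finger 11 z 0.1814 Y -0.0021
block front edge Y from axis [0.0265 0.0396 0.0522]
side finger 12 z 0.1776 Y 0.0037
block front edge Y from axis [0.0242 0.0462 0.0545]
the job is handed in; nothing more can be done
None
```

The job is handed in at about 9.5 s, with no verdict returned: the leg is still gripped facing the mark and level with it (last depth readings put the nose within about 2.5 mm of the finger's height), and the carriage is hard against the closing block with the lever closed.

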